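# Set a flat bar to the scribed line in a drilling fixture and lock it with the cam

## Task

Set the flat bar in the drilling fixture: seat it flush against the fence and push it along until its leading (right-hand) end meets the scribed line, then swing the cam lever round clockwise until the cam locks the bar firmly against the fence, with its end still on the line. Slide the bar, do not lift it; work gently, do not force bar or lever, and leave the other tools where they lie.

Things in the scene. Friction and masses are not known exactly. Their poses are not given: they have to be found in the camera images.
- bar_centre (a point): centre (half-way up) of the loose flat bar: dark mill-finish steel, 30 wide (its x) x 150 long (its y) x 12 mm thick (z up), sawn bright ends, about 0.34 to 0.53 kg. It lies on the fixture plate, its underside 10 mm over the bench, 2 to 3 mm off the fence and slightly askew, free to slide.
- bar_end (a point): middle of the lower edge of the bar's leading end (the -y end of the bar, on the robot's right), the edge that must meet the scribed line
- bar_tail (a point): middle, half-way up, of the bar's other end face (+y end, on the robot's left), where it is pushed. The bar must go 22 to 50 mm towards the fixture's -y; it slides with 1.5 to 4 N. Pushed a little off its middle, on the half away from the fence, the bar stays flush with the fence as it slides; pushed nearer the fence it swings off it.
- line (a point): point on the scribed line, on the plate's top (10 mm over the bench), where the middle of the bar's end comes. The line is a dark line 1.2 mm wide, scribed right across the plate along the fixture's x, 65 mm from the plate's right-hand edge; axes as the fixture's. There is no stop there.
- fence (a point): middle of the fence's working face, half-way up; axes as the fixture's. The fence is a steel strip 12 mm high, 268 mm long, at the far side of the plate; its face looks to the fixture's -x (to the robot). With the bar flush, bar_centre lies 15 mm from this face (x = -15 mm in this frame).
- knob (a point): middle (46 mm over the bench) of the black knob on the clamp lever, 19 mm thick, 30 mm high, 90 mm from the pivot; lever 14 mm wide, 24 to 30 mm over the bench. It starts pointing half-way between fixture -x and -y (up to 0.15 rad on) and turns level, clockwise from above, by -x to +y: freely for 1.1 to 1.8 rad, then stiffening; 9 to 12 N while turning locks it for good, over 15 N forces it.
- fixture: drilling fixture fixed to the bench: bright steel plate 150 (x) x 280 (y) x 10 mm with the fence along its far side and a 9 mm drill clearance hole 14 mm from the line, which the bar will cover. Origin under the plate's centre; x points from the robot's side to the fence, y along the fence to the robot's left, z up.
- calliper: vernier calliper lying on the right of the fixture, 235 mm long; leave alone. Origin under its middle
- marker: marker pen lying by, 127 mm long; leave alone. Origin under its middle
- spanner: small combination spanner lying by, 169 mm long; leave alone. Origin under its middle
- offcut: short round bar offcut lying by, 13 x 63 mm; leave alone. Origin under its middle
- clamp_slot (a point): middle of the slot in the plate, 10 mm over the bench, 75 mm along fixture y from the line; the clamp's pivot bolt stands in it, 18 to 19.6 mm from the near edge of the seated bar. The dark cam disc on it (radius 18, 12.5 mm high, 4 mm off centre) presses the bar's edge; it drags a bar that is not yet flush a little to fixture -y, a seated one stays put.

How it is judged:
By the outcome, as a careful person would: the job done as asked, in the order asked, and still so for the second after the job is handed in, with the robot touching nothing.
It also fails if it takes over 70 s, if anything falls off the work surface, if the arm or the gripper's body presses on something with over 40 N, if the wrist force passes 120 N, or if a joint passes its speed limit or range.

## Robot

A 6-joint arm with a two-finger parallel gripper is mounted at the origin on a cart in front of the work surface, level with it; the furniture and walls round the work are solid. World frame = base frame: x ahead of the robot, y to its left, z up, the work surface at z = 0. Lengths are in m, angles in rad, forces in N, time in s.
With the tool pointing down it reaches from about 0.3 to 0.775 m from the base axis. Payload 14.6 kg.
Tool frame: the origin (TCP) lies on the centre line of the jaws, within the pads' length; the fingertips stand ctrl.tcp_to_tips ahead of it and the grasp point (between the pads) lies 2 mm behind it (ctrl.tcp_to_tips is the distance from the TCP to the fingertips, in m); z points along the fingers, y is the line along which they close (so a half turn about z gives the same grasp; the last joint's range is limited). The gripper opens to 94 mm and grips with 3 to 60 N. Pads are 16 mm wide; open, the fingers measure 119 mm over their backs; the gripper's body (75 mm by 177 mm) begins 78 mm behind the grasp point.
Start: joints at [1.168, 0.3, 1.521, -0, 1.321, -0.067], TCP at [0.181, 0.519, 0.222] pointing down, gripper open.
Joint ranges: [-3.03, 3.03], [-0.79, 2.21], [0.23, 2.52], [-1.04, 4.18], [0, 3.07], [-2.55, 2.55]. Speed limits (rad/s): [2.22, 2.22, 2.57, 3.14, 3.14, 3.14].

## Interface

Orientations are given as [roll, pitch, yaw] about the fixed x, y, z axes, in that order (R = Rz(yaw) Ry(pitch) Rx(roll)).
In Python, from station import telemetry, viewer, hand_in, ctrl gives the robot as it stands.
- The arm moves only by the tool step_arm, never from a script. Its argument "plan" is a list of rows, each an object of numbers: "dx", "dy", "dz": the shift along the tool's x, y, z scaled (see below); "rx", "ry", "rz": the turn, a rotation vector about the tool's x, y, z scaled (see below); "claw": the closure, from 0 (fully open) to 1 (shut). In form: [{"dx": .., "dy": .., "dz": .., "rx": .., "ry": .., "rz": .., "claw": ..}, ...]. A call has 1 to 10 rows; each row shifts and turns the commanded pose from where the row before left it, along the tool's axes as they then stand; what a row does not reach is not made up. The controller multiplies each number of a shift by 0.1 m and each number of a turn by 90 degrees. A row lasts 1/10 s, in which the tool goes at most 50 mm and 8.59 degrees, less where a joint would pass 70% of its speed; a pose out of reach is approached as far as the arm can. A call with a number of a shift or a turn outside -1 to 1 is refused whole. A call with a gripper value outside its range is refused whole. The fingers move at their own pace and stop on an object; "grip_force" is the grip in N (left out, the last holds). Time passes only in rows, so rows that do not move let the fingers close. It gives the time, the measured TCP pose, the force, the opening and the grip force at its end, in the units of the state.
- telemetry.get_obs(): the state, without advancing time (a new reading comes with each control period).
- viewer.camera(name): name is "scene" or "top"; returns a dict with "img" (480x640x3 uint8, red, green, blue), "z_map" (480x640 float32, m along the optical axis (not along the pixel's ray), 0 where there is no reading), "fx", "fy", "cx", "cy" (pixels), "dist" ([k1, k2, p1, p2, k3] as OpenCV has them; the pictures are not rectified), "R" (3x3) and "t" (3): a world point X has camera coordinates R X + t. Camera axes: x right, y down, z forward; pixel columns grow to the right and rows downward; lengths in m; the calibration is good to about 2 mm. A picture is of the moment at which its call begins.
- hand_in(): hands the job in; it is judged then, once.
Trained networks look in a picture, given as the dict that the camera call returned (one of the last four; its "shot" number tells which), for a name from the list of things; names that differ only in an ending like _2 or _b are one class to them, and where a whole thing is asked for, a point or a joint stands for the part that bears it (a point fixed in the world has none). Each returns a list of dicts, best first, with "score" (0 to 1); they miss things now and then, are a little off and sometimes report something else, mostly with a low value. They report only what shows in the picture. A call takes as long as a camera call.
- viewer.recognise(target, picture): "rect" ([left, top, right, bottom] in pixels, round what is visible of it).
The state is a dict: "time_s": time; "qpos": joint angles; "joint_vel": joint speeds; "tau": joint torques, N m; "ee_pos": TCP position; "eef_rot": TCP orientation; "force": force on the tool from outside, world axes, zero at the start; "moment": the same for the moment, N m; "grip_width": finger opening in m; "grip_force": force on a finger pad.
Only numpy, scipy, OpenCV 4.12 (cv2) and the standard library are available. Lean on these libraries where they do the work, as an engineer would, in place of code of your own. Each camera call takes 0.05 s, during which the arm holds its last target. There are 200 camera calls.

## Working session

There is one attempt and no reset: what is moved stays moved. The work goes in short steps, Python scripts to look and compute and a tool call to move; the robot and the scene stay as the last step left them, time stands still between calls to the robot, and variables do not carry over. Pictures are saved under pics/ and viewed, at most 10 in all, crops included, and the job is handed in when it is done.

Besides the shell and the picture viewer there is one more tool, called after "Call:" by a JSON object that holds its "api" and its "payload". step_arm: Moves the arm, as the interface text tells. Shifts and turns lie within -1 to 1; 1 stands for 0.1 m of shift or 90 degrees of turn. Its arguments: {"type":"object","properties":{"plan":{"type":"array"},"grip_force":{"type":"number"}},"required":["plan"]}

```bash
mkdir -p pics
cat > h.py <<'E'
import numpy as np, cv2
from station import telemetry, viewer, hand_in, ctrl
def K(c): return np.array([[c['fx'],0,c['cx']],[0,c['fy'],c['cy']],[0,0,1.]])
def ray(c,px,z):
    "pixels -> world points on plane z"
    u=cv2.undistortPoints(np.array(px,float).reshape(-1,1,2),K(c),np.array(c['dist'])).reshape(-1,2)
    R=np.array(c['R']);t=np.array(c['t']);o=-R.T@t
    d=np.c_[u,np.ones(len(u))]@R
    return o+d*((z-o[2])/d[:,2])[:,None]
def proj(c,X):
    R=np.array(c['R']);return cv2.projectPoints(np.array(X,float).reshape(-1,1,3),cv2.Rodrigues(R)[0],np.array(c['t'],float),K(c),np.array(c['dist']))[0].reshape(-1,2)
def save(c,n): cv2.imwrite('pics/'+n,c['img'][...,::-1])
E
python3 - <<'E'
from h import *
print(telemetry.get_obs(),ctrl.tcp_to_tips)
for n in ['top','scene']:
    c=viewer.camera(n);save(c,n+'0.png');print(n,c['fx'],-np.array(c['R']).T@c['t'],c['R'][2])
    for t in ['bar_centre','knob','fixture','bar_end','line']:
        try: print(t,[(np.round(r['rect'],1),round(r['score'],2)) for r in viewer.recognise(t,c)[:2]])
        except Exception as e: print(t,e)
E
```

```text
{'time_s': 0.0, 'qpos': array([ 1.16844035e+00,  3.00480429e-01,  1.52159985e+00,  2.78007622e-05,
        1.32070772e+00, -6.66200307e-02]), 'joint_vel': array([ 0.00207355, -0.00226996, -0.00118321, -0.0014388 ,  0.0014829 ,
       -0.00145659]), 'tau': array([-2.26878648e-03, -5.31816351e+01, -3.52730978e+01,  7.06924126e-02,
        2.46304966e-02, -4.87463228e-05]), 'ee_pos': array([0.18111285, 0.51905719, 0.22187327]), 'eef_rot': array([-3.14040175e+00, -1.06442782e-04,  2.80584974e+00]), 'force': array([-0.4112866 ,  0.82090704,  0.31677897]), 'moment': array([-0.0062845 , -0.00314373,  0.03234398]), 'grip_force': 0.0, 'grip_width': 0.09412077229306798} 0.017
top 518.7844522129261 [0.36014086 0.0831982  1.16969018] [ 0.18267734  0.01115119 -0.98310968]
bar_centre [(array([236.7, 235.7, 304. , 251.7]), 0.88), (array([223.3, 223.5, 348.9, 292. ]), 0.17)]
knob [(array([280.1, 254.9, 311.8, 292.6]), 0.65), (array([237.7, 238.2, 303.7, 249.2]), 0.16)]
fixture [(array([223.3, 222.4, 350.5, 296.3]), 0.6)]
bar_end [(array([235.6, 232.1, 301.9, 249.5]), 0.95)]
line [(array([222.7, 220.8, 348.7, 292.1]), 0.74), (array([396.9, 199.7, 408.2, 229.2]), 0.36)]
scene 438.4165081375128 [0.28568224 0.59856039 0.71455674] [ 0.31235425 -0.5884858  -0.74573406]
bar_centre [(array([259.6, 242.6, 307. , 305. ]), 0.92)]
knob [(array([295.6, 237.9, 355.7, 273.9]), 0.67)]
fixture [(array([241. , 208.2, 372. , 338.7]), 0.72)]
bar_end [(array([256.2, 237.7, 306.9, 301.1]), 0.62)]
line [(array([237.7, 208.3, 371.5, 335.8]), 0.82)]
```

View pics/top0.png

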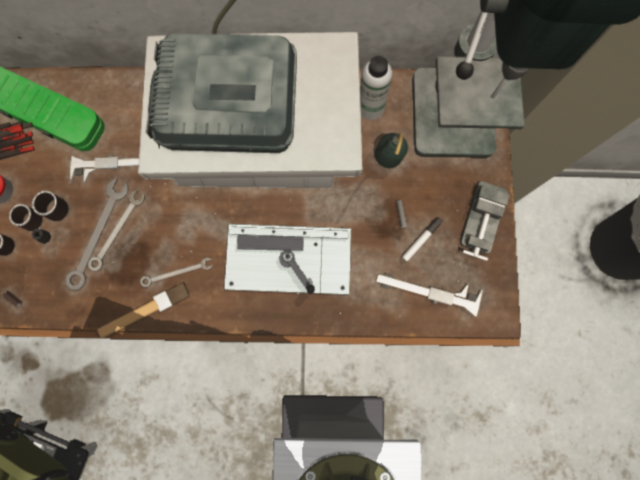

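View pics/scene0.png

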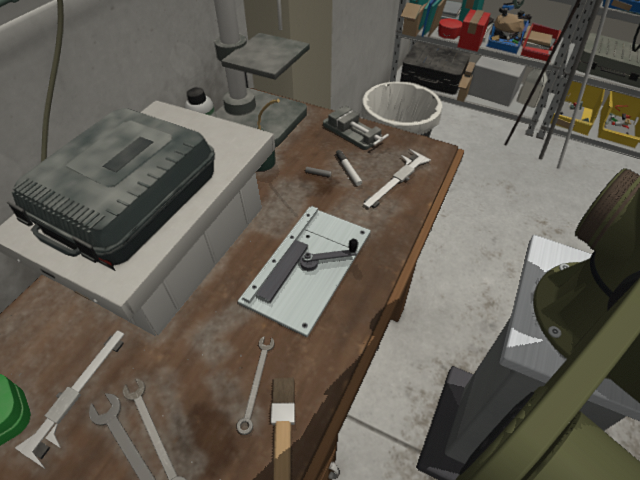

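The top view shows the plate at (226-350, 226-294), the bar at (237-303, 236-250), the pivot at (287, 257), the knob at (310, 288) and the line at x≈321. Next I'll warp both views onto the plate plane for precision.

```bash
cat >> h.py <<'E'
def ortho(c,z,x0,x1,y0,y1,s=0.0005):
    "image row: x from x1 down to x0; col: y from y1 down to y0"
    X,Y=np.meshgrid(np.arange(x1,x0,-s),np.arange(y1,y0,-s),indexing='ij')
    p=proj(c,np.c_[X.ravel(),Y.ravel(),np.full(X.size,z)]).astype(np.float32).reshape(X.shape+(2,))
    return cv2.remap(c['img'],p[...,0],p[...,1],cv2.INTER_CUBIC)
E
python3 - <<'E'
from h import *
c=viewer.camera('top');print(ray(c,[[226,226],[351,228],[350,294],[226,293]],.01).round(4))
s=viewer.camera('scene')
P=ray(c,[[288,260]],.01)[0];print(P)
a=[cv2.cvtColor(ortho(q,.01,P[0]-.1,P[0]+.1,P[1]-.16,P[1]+.16,.0005),cv2.COLOR_RGB2BGR)[:400,:640] for q in (c,s)]
cv2.imwrite('pics/o1.png',cv2.resize(np.vstack(a),(480*1,600)) if 0 else a[0]);cv2.imwrite('pics/o2.png',a[1])
E
```

```text
[[ 0.6181  0.2794  0.01  ]
 [ 0.6175 -0.0073  0.01  ]
 [ 0.4665 -0.0052  0.01  ]
 [ 0.4642  0.2726  0.01  ]]
[0.54130745 0.13514487 0.01      ]
```

View pics/o1.png

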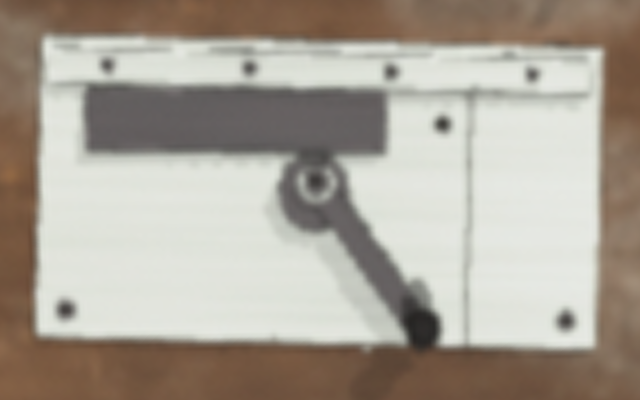

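View pics/o2.png

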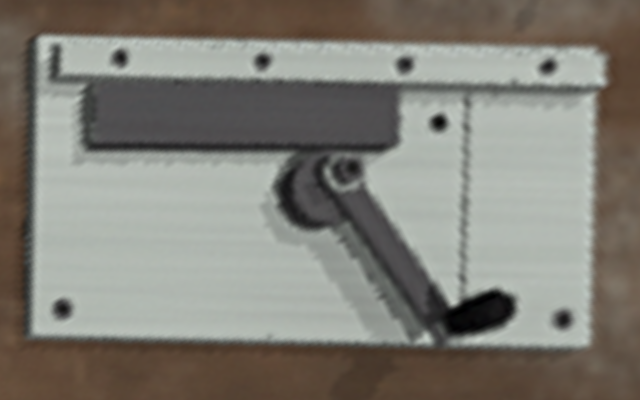

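The warped views agree to about 3 mm. Plate corners are TL (44,37) and BR (596,349), bar end at col 387, line at col 470, so the travel is about 41 mm. The pivot is near (0.547, 0.136), the knob near (0.473, 0.083), and fixture yaw is about -0.02. First I'll turn the tool square to the fixture, close the jaws and move above the seating spot.

Call:
{"api": "step_arm", "payload": {"plan": [{"rz": -0.067,"claw": 1},{"rz": -0.067,"claw": 1},{"rz": -0.067,"claw": 1},{"claw": 1}]}}

```text
$.plan[0]: bad value
```

Call:
{"api": "step_arm", "payload": {"plan": [{"dx": -0.36,"dy": -0.33,"claw": 1},{"dx": -0.36,"dy": -0.33,"claw": 1},{"dx": -0.36,"dy": -0.33,"claw": 1},{"dx": -0.36,"dy": -0.33,"claw": 1},{"dx": -0.36,"dy": -0.33,"claw": 1},{"dx": -0.36,"dy": -0.33,"claw": 1},{"dx": -0.36,"dy": -0.33,"claw": 1},{"dx": -0.36,"dy": -0.33,"claw": 1},{"dx": -0.36,"dy": -0.33,"claw": 1},{"dx": -0.36,"dy": -0.33,"claw": 1}]}}

```text
$.plan[0]: bad value
```

Rows seem to need every key.

Call:
{"api": "step_arm", "payload": {"plan": [{"dx": 0,"dy": 0,"dz": 0,"rx": 0,"ry": 0,"rz": -0.067,"claw": 1},{"dx": 0,"dy": 0,"dz": 0,"rx": 0,"ry": 0,"rz": -0.067,"claw": 1},{"dx": 0,"dy": 0,"dz": 0,"rx": 0,"ry": 0,"rz": -0.067,"claw": 1},{"dx": 0,"dy": 0,"dz": 0,"rx": 0,"ry": 0,"rz": 0,"claw": 1}]}}

```text
time_s: 1.1
ee_pos: [0.1813, 0.5193, 0.2224]
eef_rot: [-3.142, -0.0, 3.123]
force: [-0.1, -0.2, 0.3]
grip_width: 0.0652
grip_force: 0.0
```

Call:
{"api": "step_arm", "payload": {"plan": [{"dx": -0.36,"dy": -0.33,"dz": 0,"rx": 0,"ry": 0,"rz": 0,"claw": 1},{"dx": -0.36,"dy": -0.33,"dz": 0,"rx": 0,"ry": 0,"rz": 0,"claw": 1},{"dx": -0.36,"dy": -0.33,"dz": 0,"rx": 0,"ry": 0,"rz": 0,"claw": 1},{"dx": -0.36,"dy": -0.33,"dz": 0,"rx": 0,"ry": 0,"rz": 0,"claw": 1},{"dx": -0.36,"dy": -0.33,"dz": 0,"rx": 0,"ry": 0,"rz": 0,"claw": 1},{"dx": -0.36,"dy": -0.33,"dz": 0,"rx": 0,"ry": 0,"rz": 0,"claw": 1},{"dx": -0.36,"dy": -0.33,"dz": 0,"rx": 0,"ry": 0,"rz": 0,"claw": 1},{"dx": -0.36,"dy": -0.33,"dz": 0,"rx": 0,"ry": 0,"rz": 0,"claw": 1},{"dx": -0.36,"dy": -0.33,"dz": 0,"rx": 0,"ry": 0,"rz": 0,"claw": 1},{"dx": -0.36,"dy": -0.33,"dz": 0,"rx": 0,"ry": 0,"rz": 0,"claw": 1}]}}

```text
time_s: 2.1
ee_pos: [0.5358, 0.1804, 0.2226]
eef_rot: [3.141, 0.0, 3.118]
force: [-0.1, 1.1, 0.6]
grip_width: 0.0002
grip_force: 0.0
```

Call:
{"api": "step_arm", "payload": {"plan": [{"dx": 0,"dy": 0.04,"dz": 0.3,"rx": 0,"ry": 0,"rz": 0,"claw": 1},{"dx": 0,"dy": 0,"dz": 0.3,"rx": 0,"ry": 0,"rz": 0,"claw": 1},{"dx": 0,"dy": 0,"dz": 0.3,"rx": 0,"ry": 0,"rz": 0,"claw": 1},{"dx": 0,"dy": 0,"dz": 0.3,"rx": 0,"ry": 0,"rz": 0,"claw": 1},{"dx": 0,"dy": 0,"dz": 0.3,"rx": 0,"ry": 0,"rz": 0,"claw": 1},{"dx": 0,"dy": 0,"dz": 0.2,"rx": 0,"ry": 0,"rz": 0,"claw": 1},{"dx": 0,"dy": 0,"dz": 0.12,"rx": 0,"ry": 0,"rz": 0,"claw": 1},{"dx": 0,"dy": 0,"dz": 0.1,"rx": 0,"ry": 0,"rz": 0,"claw": 1},{"dx": 0,"dy": 0,"dz": 0,"rx": 0,"ry": 0,"rz": 0,"claw": 1}]}}

```text
time_s: 3.0
ee_pos: [0.5344, 0.186, 0.0298]
eef_rot: [-3.141, -0.001, 3.12]
force: [-0.1, -0.2, -0.2]
grip_width: 0.0009
grip_force: 0.0
```

Call:
{"api": "step_arm", "payload": {"plan": [{"dx": -0.04,"dy": 0,"dz": 0,"rx": 0,"ry": 0,"rz": 0,"claw": 1},{"dx": -0.03,"dy": 0,"dz": 0,"rx": 0,"ry": 0,"rz": 0,"claw": 1},{"dx": -0.02,"dy": 0,"dz": 0,"rx": 0,"ry": 0,"rz": 0,"claw": 1},{"dx": -0.02,"dy": 0,"dz": 0,"rx": 0,"ry": 0,"rz": 0,"claw": 1},{"dx": -0.02,"dy": 0,"dz": 0,"rx": 0,"ry": 0,"rz": 0,"claw": 1},{"dx": -0.02,"dy": 0,"dz": 0,"rx": 0,"ry": 0,"rz": 0,"claw": 1},{"dx": 0,"dy": 0,"dz": 0,"rx": 0,"ry": 0,"rz": 0,"claw": 1}]}}

```text
time_s: 3.7
ee_pos: [0.5498, 0.1858, 0.0305]
eef_rot: [3.142, 0.0, 3.121]
force: [0.9, 1.0, 0.2]
grip_width: 0.0003
grip_force: 0.0
```

Call:
{"api": "step_arm", "payload": {"plan": [{"dx": -0.01,"dy": 0,"dz": 0,"rx": 0,"ry": 0,"rz": 0,"claw": 1},{"dx": -0.01,"dy": 0,"dz": 0,"rx": 0,"ry": 0,"rz": 0,"claw": 1},{"dx": -0.01,"dy": 0,"dz": 0,"rx": 0,"ry": 0,"rz": 0,"claw": 1},{"dx": -0.01,"dy": 0,"dz": 0,"rx": 0,"ry": 0,"rz": 0,"claw": 1},{"dx": -0.01,"dy": 0,"dz": 0,"rx": 0,"ry": 0,"rz": 0,"claw": 1}]}}

```text
time_s: 4.2
ee_pos: [0.5547, 0.1857, 0.0305]
eef_rot: [-3.142, 0.0, 3.122]
force: [0.4, 0.1, 0.3]
grip_width: -0.0
grip_force: 0.0
```

Call:
{"api": "step_arm", "payload": {"plan": [{"dx": -0.01,"dy": 0,"dz": 0,"rx": 0,"ry": 0,"rz": 0,"claw": 1},{"dx": -0.01,"dy": 0,"dz": 0,"rx": 0,"ry": 0,"rz": 0,"claw": 1}]}}

```text
time_s: 4.4
ee_pos: [0.5565, 0.1857, 0.0304]
eef_rot: [-3.142, -0.001, 3.122]
force: [-2.5, 0.5, 1.4]
grip_width: 0.0006
grip_force: 1.2
```

Call:
{"api": "step_arm", "payload": {"plan": [{"dx": -0.01,"dy": 0,"dz": 0,"rx": 0,"ry": 0,"rz": 0,"claw": 1}]}}

```text
time_s: 4.5
ee_pos: [0.5575, 0.1857, 0.0304]
eef_rot: [-3.142, -0.001, 3.122]
force: [-4.9, 0.4, 1.7]
grip_width: 0.0004
grip_force: 2.5
```

Call:
{"api": "step_arm", "payload": {"plan": [{"dx": -0.01,"dy": 0,"dz": 0,"rx": 0,"ry": 0,"rz": 0,"claw": 1}]}}

```text
time_s: 4.6
ee_pos: [0.5576, 0.1857, 0.0303]
eef_rot: [-3.141, -0.003, 3.122]
force: [-13.9, 0.4, 9.4]
grip_width: 0.0008
grip_force: 7.3
```

Call:
{"api": "step_arm", "payload": {"plan": [{"dx": 0.03,"dy": 0,"dz": 0,"rx": 0,"ry": 0,"rz": 0,"claw": 1},{"dx": 0.25,"dy": 0,"dz": 0,"rx": 0,"ry": 0,"rz": 0,"claw": 1},{"dx": 0,"dy": 0.3,"dz": 0,"rx": 0,"ry": 0,"rz": 0,"claw": 1},{"dx": 0,"dy": 0.3,"dz": 0,"rx": 0,"ry": 0,"rz": 0,"claw": 1},{"dx": 0,"dy": 0.31,"dz": 0,"rx": 0,"ry": 0,"rz": 0,"claw": 1},{"dx": 0,"dy": 0,"dz": 0,"rx": 0,"ry": 0,"rz": 0,"claw": 1},{"dx": -0.22,"dy": 0,"dz": 0,"rx": 0,"ry": 0,"rz": 0,"claw": 1},{"dx": -0.22,"dy": 0,"dz": 0,"rx": 0,"ry": 0,"rz": 0,"claw": 1},{"dx": 0,"dy": 0,"dz": 0,"rx": 0,"ry": 0,"rz": 0,"claw": 1}]}}

```text
time_s: 5.5
ee_pos: [0.5783, 0.2752, 0.0304]
eef_rot: [3.141, 0.001, 3.12]
force: [-0.3, 0.3, -0.6]
grip_width: 0.0003
grip_force: 0.0
```

Run:
```python
from h import *
o=telemetry.get_obs();print(o['ee_pos'],o['eef_rot'],o['force'])
c=viewer.camera('top');cv2.imwrite('pics/o3.png',ortho(c,.01,.44,.64,-.025,.295)[...,::-1])
```

```text
[0.57832081 0.27524876 0.03038877] [3.14135923e+00 1.34371504e-03 3.12025058e+00] [-0.28984305  0.2703548  -0.62316573]
```

View pics/o3.png

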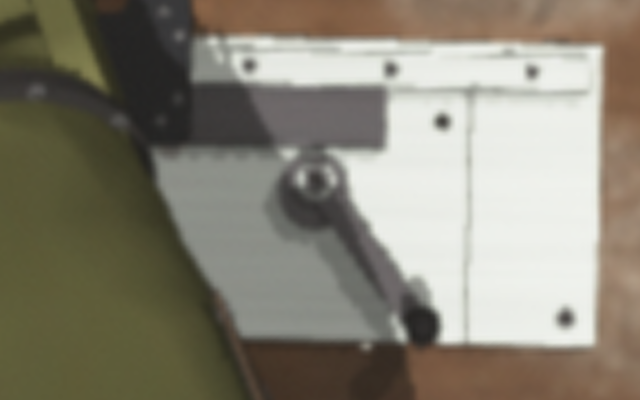

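The bar looks flush, with its end at col ≈386 and the line at col ≈470, so about 41.5 mm remains. I'll push along the tail now.

Call:
{"api": "step_arm", "payload": {"plan": [{"dx": 0.02,"dy": -0.03,"dz": 0,"rx": 0,"ry": 0,"rz": 0,"claw": 1},{"dx": 0,"dy": -0.03,"dz": 0,"rx": 0,"ry": 0,"rz": 0,"claw": 1},{"dx": 0,"dy": -0.02,"dz": 0,"rx": 0,"ry": 0,"rz": 0,"claw": 1},{"dx": 0,"dy": -0.02,"dz": 0,"rx": 0,"ry": 0,"rz": 0,"claw": 1},{"dx": 0,"dy": -0.02,"dz": 0,"rx": 0,"ry": 0,"rz": 0,"claw": 1},{"dx": 0,"dy": -0.02,"dz": 0,"rx": 0,"ry": 0,"rz": 0,"claw": 1},{"dx": 0,"dy": -0.02,"dz": 0,"rx": 0,"ry": 0,"rz": 0,"claw": 1}]}}

```text
time_s: 6.25
ee_pos: [0.5741, 0.2605, 0.0306]
eef_rot: [3.141, 0.0, 3.122]
force: [0.2, 2.0, 0.9]
grip_width: 0.0006
grip_force: 1.0
```

Call:
{"api": "step_arm", "payload": {"plan": [{"dx": 0,"dy": -0.02,"dz": 0,"rx": 0,"ry": 0,"rz": 0,"claw": 1},{"dx": 0,"dy": -0.02,"dz": 0,"rx": 0,"ry": 0,"rz": 0,"claw": 1},{"dx": 0,"dy": -0.02,"dz": 0,"rx": 0,"ry": 0,"rz": 0,"claw": 1},{"dx": 0,"dy": -0.02,"dz": 0,"rx": 0,"ry": 0,"rz": 0,"claw": 1},{"dx": 0,"dy": -0.02,"dz": 0,"rx": 0,"ry": 0,"rz": 0,"claw": 1}]}}

```text
time_s: 6.75
ee_pos: [0.5739, 0.2502, 0.0305]
eef_rot: [3.142, 0.0, 3.122]
force: [-0.9, 3.3, 0.8]
grip_width: 0.0002
grip_force: 1.4
```

Call:
{"api": "step_arm", "payload": {"plan": [{"dx": 0,"dy": -0.02,"dz": 0,"rx": 0,"ry": 0,"rz": 0,"claw": 1},{"dx": 0,"dy": -0.02,"dz": 0,"rx": 0,"ry": 0,"rz": 0,"claw": 1},{"dx": 0,"dy": -0.02,"dz": 0,"rx": 0,"ry": 0,"rz": 0,"claw": 1},{"dx": 0,"dy": -0.02,"dz": 0,"rx": 0,"ry": 0,"rz": 0,"claw": 1},{"dx": 0,"dy": -0.02,"dz": 0,"rx": 0,"ry": 0,"rz": 0,"claw": 1}]}}

```text
time_s: 7.25
ee_pos: [0.5737, 0.2402, 0.0305]
eef_rot: [3.142, -0.0, 3.122]
force: [-0.1, 3.4, 1.2]
grip_width: 0.0002
grip_force: 1.6
```

```bash
cat >> h.py <<'E'
def meas(n='top'):
    "profiles along y through the bar end and line (plate plane; bar top plane)"
    c=viewer.camera(n);s=.00025;y1=.14;y0=.03
    out={}
    for z in (.01,.022):
        A=ortho(c,z,.570,.588,y0,y1,s).mean(2)
        m=np.median(A,0); out[z]=m; g=np.diff(cv2.GaussianBlur(m[None],(0,0),3)[0])
        i=np.argmax(g); out[z,'end']=y1-i*s
    m=out[.01]; Y=y1-np.arange(len(m))*s; i=int((y1-(.0605+.004))/s); j=int((y1-.0535)/s)
    k=i+np.argmin(m[i:j]); out['line']=Y[k]
    return c,out
E
python3 - <<'E'
from h import *
o=telemetry.get_obs();print(o['ee_pos'],o['eef_rot'],o['force'])
for n in ('top','scene'):
    c,d=meas(n);print(n,d[.01,'end'],d[.022,'end'],d['line']);print(d[.01][::8].round().astype(int))
    cv2.imwrite('pics/o4%s.png'%n,ortho(c,.01,.5,.62,.02,.22,.0003)[...,::-1])
E
```

```text
[0.57371153 0.24017258 0.03045278] [ 3.14158814e+00 -1.84027230e-05  3.12151756e+00] [-0.13876179  3.41439844  1.22541292]
top 0.07900000000000001 0.07875000000000001 0.06075000000000001
[103 105 105 105 105 106 106 106 106 106 106 106 106 106 106 106 106 106
 105 105 105 106 105 105 105 105 105 105 105 107 127 164 186 184 195 220
 231 234 231 212 204 217 233 235 234 235 235 235 235 235 235 235 235 236
 236 236]
scene 0.07150000000000001 0.08025000000000002 0.06200000000000001
[ 55  58  64  88  99  99 100  99  99 100  99  99 100  99  99  99  99  99
  99  99  99  98  99  99  98  98  97  98  97  96  97  97  93  92 131 200
 226 226 195 159 195 220 221 219 219 219 219 218 219 219 219 219 218 218
 219 219]
```

View pics/o4top.png

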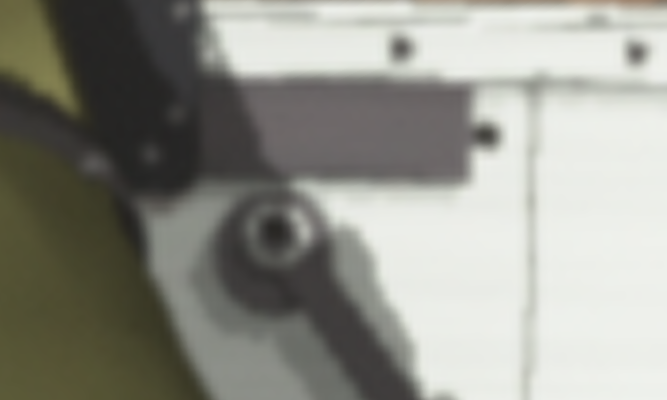

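Bar end is at (470,135) and the line at col 532. Both cameras give about 18.1 mm remaining.

Call:
{"api": "step_arm", "payload": {"plan": [{"dx": 0,"dy": -0.02,"dz": 0,"rx": 0,"ry": 0,"rz": 0,"claw": 1},{"dx": 0,"dy": -0.02,"dz": 0,"rx": 0,"ry": 0,"rz": 0,"claw": 1},{"dx": 0,"dy": -0.02,"dz": 0,"rx": 0,"ry": 0,"rz": 0,"claw": 1},{"dx": 0,"dy": -0.02,"dz": 0,"rx": 0,"ry": 0,"rz": 0,"claw": 1},{"dx": 0,"dy": -0.02,"dz": 0,"rx": 0,"ry": 0,"rz": 0,"claw": 1},{"dx": 0,"dy": -0.02,"dz": 0,"rx": 0,"ry": 0,"rz": 0,"claw": 1},{"dx": 0,"dy": -0.02,"dz": 0,"rx": 0,"ry": 0,"rz": 0,"claw": 1},{"dx": 0,"dy": 0,"dz": 0,"rx": 0,"ry": 0,"rz": 0,"claw": 1}]}}

```text
time_s: 8.15
ee_pos: [0.5734, 0.226, 0.0304]
eef_rot: [-3.141, -0.0, 3.121]
force: [-1.5, 2.0, 2.3]
grip_width: 0.0007
grip_force: 1.1
```

Run:
```python
from h import *
o=telemetry.get_obs();print(o['ee_pos'],o['force'])
for n in ('top','scene'):
    c,d=meas(n);print(n,d[.01,'end'],d[.022,'end'],d['line']);print(d[.01][250:330:3].round().astype(int),d[.022][250:330:3].round().astype(int))
```

```text
[0.57342811 0.22600393 0.03044725] [-1.49748043  1.99571955  2.29371399]
top 0.06400000000000002 0.06425000000000002 0.06450000000000002
[106 106 105 105 105 105 105 105 105 105 106 105 105 108 112 116 126 138
 150 163 175 180 187 197 203 209 218] [106 106 105 105 105 105 105 105 105 105 106 105 105 109 112 117 127 139
 150 164 173 178 188 197 203 212 220]
scene 0.05700000000000001 0.06625000000000002 0.06100000000000001
[ 98  98  98  98  97  97  97  97  97  97  97  97  96  96  97  97  97  96
  95  94  92  90  89  91  99 112 128] [ 97  97  97  97  97  97  95  94  93  91  89  92  99 112 130 153 177 197
 212 220 222 222 220 219 218 218 217]
```

Run:
```python
from h import *
def cross(r,lev):  # first rise through lev
    i=np.argmax(r>lev); return i-1+(lev-r[i-1])/(r[i]-r[i-1])
for n in ('top','scene'):
    A=cv2.imread('pics/o4%s.png'%n).mean(2); s=.0003
    X=.62-np.arange(A.shape[0])*s
    Y=lambda c:.22-c*s
    L=[]
    for i in np.where(((X>.51)&(X<.590)))[0]:
        r=A[i]; a,b=int((.22-.0665)/s),int((.22-.0545)/s); seg=r[a:b]; w=np.clip(np.percentile(seg,85)-seg-6,0,None)
        if w.sum()>20: L.append((X[i],Y(a+(w*np.arange(b-a)).sum()/w.sum())))
    L=np.array(L);p=np.polyfit(*L.T,1)
    for _ in range(3):
        e=L[:,1]-np.polyval(p,L[:,0]);k=abs(e)<2*np.median(abs(e))+1e-5;p=np.polyfit(*L[k].T,1)
    E=[]
    for i in np.where(((X>.570)&(X<.590)))[0]:
        r=A[i,int((.22-.10)/s):]; E.append((X[i],Y(int((.22-.10)/s)+cross(r,165))))
    E=np.array(E)
    print(n,'line slope',p[0],'at .581',np.polyval(p,.581),'resid',abs(e).mean(),'n',k.sum());print((E[::5]*1e3).round(1).tolist())
c=viewer.camera('top');C=-np.array(c['R']).T@c['t'];print(C)
```

```text
top line slope -0.01876116992687438 at .581 0.06018990881776838 resid 0.0002608136606712024 n 244
[[589.7, 78.0], [588.2, 78.3], [586.7, 78.5], [585.2, 78.3], [583.7, 77.4], [582.2, 71.4], [580.7, 70.2], [579.2, 70.0], [577.7, 70.3], [576.2, 71.4], [574.7, 78.5], [573.2, 79.0], [571.7, 79.1], [570.2, 79.1]]
scene line slope -0.027937159516667733 at .581 0.06180790940742667 resid 0.00027331953093934317 n 213
[[589.7, 71.1], [588.2, 71.5], [586.7, 71.2], [585.2, 70.8], [583.7, 70.5], [582.2, 70.7], [580.7, 70.9], [579.2, 71.1], [577.7, 71.4], [576.2, 71.5], [574.7, 71.2], [573.2, 70.9], [571.7, 70.9], [570.2, 71.8]]
[0.36014086 0.0831982  1.16969018]
```

Fitting the line and the bar edge gives about 4.3 mm remaining.

Call:
{"api": "step_arm", "payload": {"plan": [{"dx": 0,"dy": -0.01,"dz": 0,"rx": 0,"ry": 0,"rz": 0,"claw": 1},{"dx": 0,"dy": -0.01,"dz": 0,"rx": 0,"ry": 0,"rz": 0,"claw": 1},{"dx": 0,"dy": -0.01,"dz": 0,"rx": 0,"ry": 0,"rz": 0,"claw": 1},{"dx": 0,"dy": -0.01,"dz": 0,"rx": 0,"ry": 0,"rz": 0,"claw": 1},{"dx": 0,"dy": 0,"dz": 0,"rx": 0,"ry": 0,"rz": 0,"claw": 1}]}}

```text
time_s: 8.8
ee_pos: [0.5734, 0.2222, 0.0304]
eef_rot: [-3.142, -0.0, 3.121]
force: [-0.2, 2.6, 1.1]
grip_width: 0.0005
grip_force: 1.1
```

Run:
```python
from h import *
o=telemetry.get_obs();print(o['ee_pos'],o['force'])
A=[]
for n in ('top','scene'):
    c=viewer.camera(n);np.save('pics/%s.npy'%n,c['img'])
    q=ortho(c,.01,.5,.61,.02,.10,.0002)
    A.append(cv2.cvtColor(q,cv2.COLOR_RGB2BGR))
    g=q.mean(2); X=.61-np.arange(g.shape[0])*.0002
    # mid-crossing rising, per row
    E=[]
    for i in range(g.shape[0]):
        if .570<X[i]<.588:
            j=np.where(g[i]<165)[0].max(); E.append(.10-j*.0002)
    print(n,(np.array(E)[::10]*1e3).round(1))
im=np.hstack(A);print(im.shape);cv2.imwrite('pics/o5.png',im)
```

```text
[0.57336643 0.22220817 0.03044812] [-0.18286133  2.6185596   1.07053285]
top [60.  60.2 60.2 60.  60.  60.2 60.6 60.8 60.8]
scene [52.4 52.8 53.  53.2 53.6 53.8 53.4 53.  53.2]
(550, 800, 3)
```

View pics/o5.png

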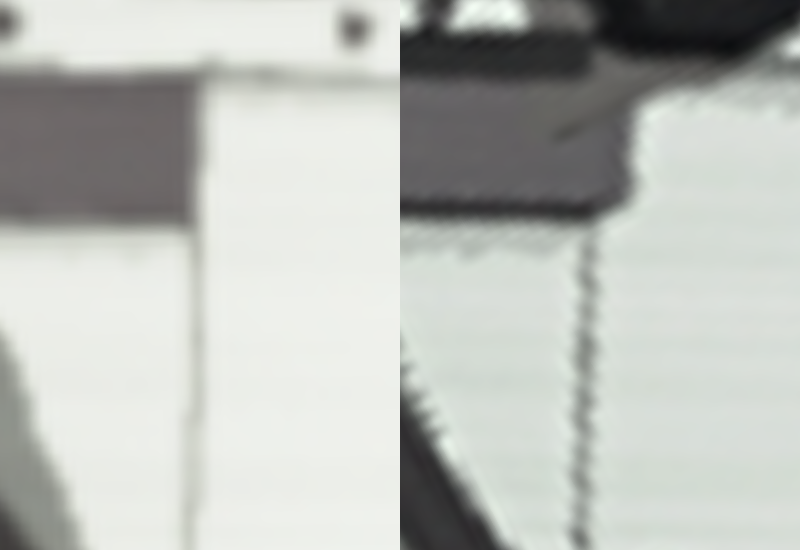

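The bar end (left panel col ≈194-196) is just short of the line (col ≈199). One more nudge of about 0.6 mm.

Call:
{"api": "step_arm", "payload": {"plan": [{"dx": 0,"dy": -0.006,"dz": 0,"rx": 0,"ry": 0,"rz": 0,"claw": 1},{"dx": 0,"dy": 0,"dz": 0,"rx": 0,"ry": 0,"rz": 0,"claw": 1}]}}

```text
time_s: 9.1
ee_pos: [0.5733, 0.2217, 0.0304]
eef_rot: [3.142, 0.0, 3.122]
force: [-0.1, 2.3, 1.2]
grip_width: 0.0004
grip_force: 1.3
```

Total push is 18.5 mm, so the end is on the line. I'll retract from the tail, lift, move over to behind the knob and turn the tool.

Call:
{"api": "step_arm", "payload": {"plan": [{"dx": 0,"dy": 0.03,"dz": 0,"rx": 0,"ry": 0,"rz": 0,"claw": 1},{"dx": 0,"dy": 0.07,"dz": 0,"rx": 0,"ry": 0,"rz": 0,"claw": 1},{"dx": 0,"dy": 0,"dz": -0.4,"rx": 0,"ry": 0,"rz": 0,"claw": 1},{"dx": 0,"dy": 0,"dz": -0.4,"rx": 0,"ry": 0,"rz": 0,"claw": 1},{"dx": 0,"dy": 0,"dz": -0.2,"rx": 0,"ry": 0,"rz": 0,"claw": 1},{"dx": 0.197,"dy": -0.435,"dz": 0,"rx": 0,"ry": 0,"rz": 0,"claw": 1},{"dx": 0.197,"dy": -0.435,"dz": 0,"rx": 0,"ry": 0,"rz": 0,"claw": 1},{"dx": 0.197,"dy": -0.435,"dz": 0,"rx": 0,"ry": 0,"rz": 0,"claw": 1},{"dx": 0.197,"dy": -0.435,"dz": 0,"rx": 0,"ry": 0,"rz": 0,"claw": 1},{"dx": 0,"dy": 0,"dz": 0,"rx": 0,"ry": 0,"rz": 0,"claw": 1}]}}

```text
time_s: 10.1
ee_pos: [0.4897, 0.0562, 0.1306]
eef_rot: [-3.141, -0.001, 3.118]
force: [1.0, 1.0, 0.4]
grip_width: 0.0005
grip_force: 0.0
```

Call:
{"api": "step_arm", "payload": {"plan": [{"dx": 0,"dy": 0,"dz": 0,"rx": 0,"ry": 0,"rz": -0.08,"claw": 1},{"dx": 0,"dy": 0,"dz": 0,"rx": 0,"ry": 0,"rz": -0.08,"claw": 1},{"dx": 0,"dy": 0,"dz": 0,"rx": 0,"ry": 0,"rz": -0.08,"claw": 1},{"dx": 0,"dy": 0,"dz": 0,"rx": 0,"ry": 0,"rz": -0.08,"claw": 1},{"dx": 0,"dy": 0,"dz": 0,"rx": 0,"ry": 0,"rz": -0.08,"claw": 1},{"dx": 0,"dy": 0,"dz": 0,"rx": 0,"ry": 0,"rz": 0,"claw": 1}]}}

```text
time_s: 10.7
ee_pos: [0.4916, 0.06, 0.1305]
eef_rot: [-3.141, 0.0, -2.531]
force: [-0.1, -0.6, -0.3]
grip_width: 0.0002
grip_force: 0.0
```

Run:
```python
from h import *
o=telemetry.get_obs();print(o['ee_pos'],o['eef_rot'],o['qpos'],o['force'])
c=viewer.camera('top')
q=ortho(c,.01,.44,.64,-.025,.295)[...,::-1];cv2.imwrite('pics/o6.png',q)
A=ortho(c,.01,.53,.60,.05,.22,.00025).mean(2)
X=.60-np.arange(A.shape[0])*.00025
for y in (.205,.195,.185,.175,.165,.115,.10,.09,.08,.07): # near lower edge of the bar: last dark->light crossing
    j=int((.22-y)/.00025); r=A[:,j-8:j+8].mean(1); i=np.argmin(abs(X-.578)); k=i+np.argmax(r[i:]>160); print(y,round(X[k],4),end=' | ')
```

```text
[0.49158595 0.05998512 0.1304702 ] [-3.14146816e+00  2.90350099e-05 -2.53084254e+00] [ 4.74973224e-02  2.79541871e-01  1.77629888e+00 -1.01468604e-04
  1.08566088e+00 -2.13400180e+00] [-0.13852878 -0.56209381 -0.2757814 ]
0.205 0.5672 | 0.195 0.567 | 0.185 0.5662 | 0.175 0.5662 | 0.165 0.5605 | 0.115 0.578 | 0.1 0.578 | 0.09 0.578 | 0.08 0.578 | 0.07 0.578 |
```

View pics/o6.png

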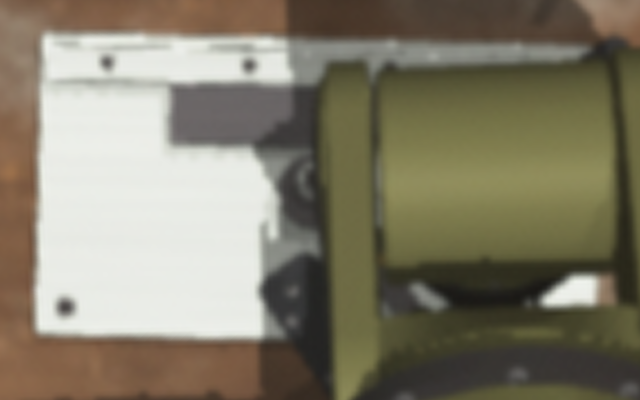

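The view is blocked by the arm, but the tail stays flush. Descending beside the knob, then contacting it.

Call:
{"api": "step_arm", "payload": {"plan": [{"dx": 0,"dy": 0,"dz": 0.3,"rx": 0,"ry": 0,"rz": 0,"claw": 1},{"dx": 0,"dy": 0,"dz": 0.3,"rx": 0,"ry": 0,"rz": 0,"claw": 1},{"dx": 0,"dy": 0,"dz": 0.17,"rx": 0,"ry": 0,"rz": 0,"claw": 1},{"dx": 0,"dy": 0,"dz": 0,"rx": 0,"ry": 0,"rz": 0,"claw": 1}]}}

```text
time_s: 11.15
ee_pos: [0.4902, 0.0596, 0.0515]
eef_rot: [3.14, -0.003, -2.537]
force: [-0.3, 0.6, 0.2]
grip_width: 0.0006
grip_force: 0.0
```

Call:
{"api": "step_arm", "payload": {"plan": [{"dx": 0,"dy": 0.03,"dz": 0,"rx": 0,"ry": 0,"rz": 0,"claw": 1},{"dx": 0,"dy": 0.03,"dz": 0,"rx": 0,"ry": 0,"rz": 0,"claw": 1},{"dx": 0,"dy": 0.02,"dz": 0,"rx": 0,"ry": 0,"rz": 0,"claw": 1},{"dx": 0,"dy": 0.02,"dz": 0,"rx": 0,"ry": 0,"rz": 0,"claw": 1}]}}

```text
time_s: 11.55
ee_pos: [0.4858, 0.0678, 0.0542]
eef_rot: [-3.141, 0.001, -2.534]
force: [0.0, -1.8, 0.7]
grip_width: 0.0006
grip_force: 0.4
```

Call:
{"api": "step_arm", "payload": {"plan": [{"dx": 0.008,"dy": 0.04,"dz": 0,"rx": 0,"ry": 0,"rz": 0.028,"claw": 1},{"dx": 0.008,"dy": 0.04,"dz": 0,"rx": 0,"ry": 0,"rz": 0.028,"claw": 1},{"dx": 0.008,"dy": 0.04,"dz": 0,"rx": 0,"ry": 0,"rz": 0.028,"claw": 1},{"dx": 0.008,"dy": 0.04,"dz": 0,"rx": 0,"ry": 0,"rz": 0.028,"claw": 1}]}}

```text
time_s: 11.95
ee_pos: [0.4746, 0.0797, 0.0539]
eef_rot: [-3.141, 0.001, -2.711]
force: [-0.0, -0.1, 0.6]
grip_width: 0.0005
grip_force: 0.4
```

Call:
{"api": "step_arm", "payload": {"plan": [{"dx": 0.0157,"dy": 0.079,"dz": 0,"rx": 0,"ry": 0,"rz": 0.0556,"claw": 1},{"dx": 0.0157,"dy": 0.079,"dz": 0,"rx": 0,"ry": 0,"rz": 0.0556,"claw": 1},{"dx": 0.0157,"dy": 0.079,"dz": 0,"rx": 0,"ry": 0,"rz": 0.0556,"claw": 1},{"dx": 0.0157,"dy": 0.079,"dz": 0,"rx": 0,"ry": 0,"rz": 0.0556,"claw": 1}]}}

```text
time_s: 12.35
ee_pos: [0.4592, 0.1081, 0.0539]
eef_rot: [-3.141, 0.001, -3.063]
force: [0.3, -0.2, 0.5]
grip_width: 0.0003
grip_force: 0.4
```

Call:
{"api": "step_arm", "payload": {"plan": [{"dx": 0.0157,"dy": 0.079,"dz": 0,"rx": 0,"ry": 0,"rz": 0.0556,"claw": 1},{"dx": 0.0157,"dy": 0.079,"dz": 0,"rx": 0,"ry": 0,"rz": 0.0556,"claw": 1},{"dx": 0.0157,"dy": 0.079,"dz": 0,"rx": 0,"ry": 0,"rz": 0.0556,"claw": 1}]}}

```text
time_s: 12.65
ee_pos: [0.4547, 0.1318, 0.0539]
eef_rot: [3.142, 0.001, 2.959]
force: [0.8, -0.3, 0.6]
grip_width: 0.0003
grip_force: 0.4
```

```bash
cat > st.py <<'E'
from h import *
o=telemetry.get_obs();y=o['eef_rot'][2];P=o['ee_pos'][:2]-[.547,.136];u=np.array([np.cos(y),np.sin(y)]);t=np.array([np.sin(y),-np.cos(y)])
print('yaw',np.degrees(y)%360,'rad/tan mm',P@u*1e3,P@t*1e3,'F rad,tan,z',o['force'][:2]@u,o['force'][:2]@t,o['force'][2],o['time_s'])
E
python3 st.py
```

```text
yaw 169.52432341628824 rad/tan mm 90.02250483357057 -20.921001652524833 F rad,tan,z -0.8948843399289501 -0.1693287852321397 0.6373451523335081 12.65
```

Call:
{"api": "step_arm", "payload": {"plan": [{"dx": 0.0078,"dy": 0.04,"dz": 0,"rx": 0,"ry": 0,"rz": 0.0278,"claw": 1},{"dx": 0.0078,"dy": 0.04,"dz": 0,"rx": 0,"ry": 0,"rz": 0.0278,"claw": 1},{"dx": 0.0078,"dy": 0.04,"dz": 0,"rx": 0,"ry": 0,"rz": 0.0278,"claw": 1},{"dx": 0.0078,"dy": 0.04,"dz": 0,"rx": 0,"ry": 0,"rz": 0.0278,"claw": 1}]}}

```text
time_s: 13.05
ee_pos: [0.4555, 0.1479, 0.0538]
eef_rot: [3.142, 0.0, 2.786]
force: [-1.3, -0.3, -0.1]
grip_width: 0.0009
grip_force: 0.4
```

Call:
{"api": "step_arm", "payload": {"plan": [{"dx": 0.0078,"dy": 0.04,"dz": 0,"rx": 0,"ry": 0,"rz": 0.0278,"claw": 1},{"dx": 0.0078,"dy": 0.04,"dz": 0,"rx": 0,"ry": 0,"rz": 0.0278,"claw": 1},{"dx": 0.0078,"dy": 0.04,"dz": 0,"rx": 0,"ry": 0,"rz": 0.0278,"claw": 1}]}}

```text
time_s: 13.35
ee_pos: [0.4579, 0.1599, 0.0538]
eef_rot: [3.142, 0.0, 2.655]
force: [0.3, -0.6, 0.0]
grip_width: 0.0006
grip_force: 0.4
```

Call:
{"api": "step_arm", "payload": {"plan": [{"dx": 0.0047,"dy": 0.024,"dz": 0,"rx": 0,"ry": 0,"rz": 0.0167,"claw": 1},{"dx": 0.0047,"dy": 0.024,"dz": 0,"rx": 0,"ry": 0,"rz": 0.0167,"claw": 1}]}}

```text
time_s: 13.55
ee_pos: [0.4594, 0.1645, 0.0537]
eef_rot: [-3.142, 0.0, 2.603]
force: [-0.6, -0.5, -0.3]
grip_width: 0.0004
grip_force: 0.4
```

Call:
{"api": "step_arm", "payload": {"plan": [{"dx": 0.0047,"dy": 0.024,"dz": 0,"rx": 0,"ry": 0,"rz": 0.0167,"claw": 1},{"dx": 0.0047,"dy": 0.024,"dz": 0,"rx": 0,"ry": 0,"rz": 0.0167,"claw": 1}]}}

```text
time_s: 13.75
ee_pos: [0.4611, 0.1691, 0.0537]
eef_rot: [3.142, 0.0, 2.551]
force: [-0.5, 0.2, -0.3]
grip_width: 0.0009
grip_force: 0.4
```

```bash
python3 st.py
```

```text
yaw 146.14432653376488 rad/tan mm 89.80263181919908 -20.377131642503233 F rad,tan,z 0.5423436819078162 -0.07701685327375549 -0.3231491429968888 13.75
```

Call:
{"api": "step_arm", "payload": {"plan": [{"dx": 0.0047,"dy": 0.024,"dz": 0,"rx": 0,"ry": 0,"rz": 0.0167,"claw": 1},{"dx": 0.0047,"dy": 0.024,"dz": 0,"rx": 0,"ry": 0,"rz": 0.0167,"claw": 1}]}}

```text
time_s: 13.95
ee_pos: [0.4631, 0.1736, 0.0537]
eef_rot: [3.141, 0.0, 2.498]
force: [-1.4, -0.4, 0.4]
grip_width: 0.0007
grip_force: 0.4
```

Call:
{"api": "step_arm", "payload": {"plan": [{"dx": 0.0047,"dy": 0.024,"dz": 0,"rx": 0,"ry": 0,"rz": 0.0167,"claw": 1},{"dx": 0.0047,"dy": 0.024,"dz": 0,"rx": 0,"ry": 0,"rz": 0.0167,"claw": 1}]}}

```text
time_s: 14.15
ee_pos: [0.4653, 0.178, 0.0537]
eef_rot: [3.141, 0.0, 2.445]
force: [-1.3, 0.3, 0.1]
grip_width: 0.0001
grip_force: 0.4
```

Call:
{"api": "step_arm", "payload": {"plan": [{"dx": 0.0047,"dy": 0.024,"dz": 0,"rx": 0,"ry": 0,"rz": 0.0167,"claw": 1},{"dx": 0.0047,"dy": 0.024,"dz": 0,"rx": 0,"ry": 0,"rz": 0.0167,"claw": 1}]}}

```text
time_s: 14.35
ee_pos: [0.4678, 0.1822, 0.0535]
eef_rot: [3.142, 0.0, 2.393]
force: [-0.4, -0.1, 0.1]
grip_width: 0.0004
grip_force: 0.4
```

Call:
{"api": "step_arm", "payload": {"plan": [{"dx": 0.0047,"dy": 0.024,"dz": 0,"rx": 0,"ry": 0,"rz": 0.0167,"claw": 1},{"dx": 0.0047,"dy": 0.024,"dz": 0,"rx": 0,"ry": 0,"rz": 0.0167,"claw": 1}]}}

```text
time_s: 14.55
ee_pos: [0.4704, 0.1863, 0.0534]
eef_rot: [-3.142, -0.0, 2.34]
force: [-0.1, 0.2, 0.5]
grip_width: 0.0002
grip_force: 0.4
```

Call:
{"api": "step_arm", "payload": {"plan": [{"dx": 0.0047,"dy": 0.024,"dz": 0,"rx": 0,"ry": 0,"rz": 0.0167,"claw": 1},{"dx": 0.0047,"dy": 0.024,"dz": 0,"rx": 0,"ry": 0,"rz": 0.0167,"claw": 1}]}}

```text
time_s: 14.75
ee_pos: [0.4732, 0.1903, 0.0534]
eef_rot: [-3.141, -0.0, 2.287]
force: [-0.7, 0.1, -0.2]
grip_width: 0.0006
grip_force: 0.5
```

```bash
python3 st.py
```

```text
yaw 131.05886643188407 rad/tan mm 89.39707671355359 -19.93904876314161 F rad,tan,z 0.5013966091698839 -0.48429929635034574 -0.16296298717530178 14.75
```

Call:
{"api": "step_arm", "payload": {"plan": [{"dx": 0.0047,"dy": 0.024,"dz": 0,"rx": 0,"ry": 0,"rz": 0.0167,"claw": 1},{"dx": 0.0047,"dy": 0.024,"dz": 0,"rx": 0,"ry": 0,"rz": 0.0167,"claw": 1}]}}

```text
time_s: 14.95
ee_pos: [0.4762, 0.1941, 0.0534]
eef_rot: [-3.141, -0.0, 2.235]
force: [-3.9, -0.2, 0.6]
grip_width: 0.0007
grip_force: 1.3
```

Call:
{"api": "step_arm", "payload": {"plan": [{"dx": 0.0047,"dy": 0.024,"dz": 0,"rx": 0,"ry": 0,"rz": 0.0167,"claw": 1},{"dx": 0.0047,"dy": 0.024,"dz": 0,"rx": 0,"ry": 0,"rz": 0.0167,"claw": 1}]}}

```text
time_s: 15.15
ee_pos: [0.4792, 0.1978, 0.0533]
eef_rot: [-3.141, -0.0, 2.183]
force: [-5.3, -0.8, 2.7]
grip_width: 0.0004
grip_force: 2.4
```

The cam is now gripping, at about 5 N. I'll take single small steps from here.

Call:
{"api": "step_arm", "payload": {"plan": [{"dx": 0.0047,"dy": 0.024,"dz": 0,"rx": 0,"ry": 0,"rz": 0.0167,"claw": 1}]}}

```text
time_s: 15.25
ee_pos: [0.4808, 0.1995, 0.0533]
eef_rot: [-3.14, -0.0, 2.156]
force: [-6.7, -0.9, 3.2]
grip_width: 0.0007
grip_force: 3.0
```

Call:
{"api": "step_arm", "payload": {"plan": [{"dx": 0.0047,"dy": 0.024,"dz": 0,"rx": 0,"ry": 0,"rz": 0.0167,"claw": 1}]}}

```text
time_s: 15.35
ee_pos: [0.4824, 0.2012, 0.0533]
eef_rot: [-3.14, -0.001, 2.13]
force: [-7.7, -0.9, 4.3]
grip_width: 0.0005
grip_force: 3.5
```

```bash
python3 st.py
```

```text
yaw 122.04841116963861 rad/tan mm 89.52980728777939 -20.14085976613325 F rad,tan,z 3.276364199505302 -7.011890211148952 4.318033975562379 15.35
```

Call:
{"api": "step_arm", "payload": {"plan": [{"dx": 0.0031,"dy": 0.016,"dz": 0,"rx": 0,"ry": 0,"rz": 0.0111,"claw": 1}]}}

```text
time_s: 15.45
ee_pos: [0.4836, 0.2023, 0.0533]
eef_rot: [-3.14, -0.0, 2.113]
force: [-7.1, -0.6, 3.1]
grip_width: 0.0005
grip_force: 3.1
```

Call:
{"api": "step_arm", "payload": {"plan": [{"dx": 0.0031,"dy": 0.016,"dz": 0,"rx": 0,"ry": 0,"rz": 0.0111,"claw": 1}]}}

```text
time_s: 15.55
ee_pos: [0.4847, 0.2034, 0.0532]
eef_rot: [-3.14, -0.001, 2.096]
force: [-7.2, -1.8, 3.9]
grip_width: 0.0007
grip_force: 3.2
```

```bash
python3 st.py
```

```text
yaw 120.07221885742251 rad/tan mm 89.53197821503659 -20.205032889130315 F rad,tan,z 2.0548801949818687 -7.09185607296746 3.9248681932427876 15.55
```

Call:
{"api": "step_arm", "payload": {"plan": [{"dx": 0.0047,"dy": 0.024,"dz": 0,"rx": 0,"ry": 0,"rz": 0.0167,"claw": 1}]}}

```text
time_s: 15.65
ee_pos: [0.4864, 0.205, 0.0532]
eef_rot: [-3.139, -0.001, 2.069]
force: [-7.9, -0.5, 4.7]
grip_width: 0.0004
grip_force: 3.8
```

Call:
{"api": "step_arm", "payload": {"plan": [{"dx": 0.0047,"dy": 0.024,"dz": 0,"rx": 0,"ry": 0,"rz": 0.0167,"claw": 1}]}}

```text
time_s: 15.75
ee_pos: [0.4881, 0.2065, 0.0532]
eef_rot: [-3.139, -0.001, 2.043]
force: [-9.5, -1.9, 4.4]
grip_width: 0.0004
grip_force: 4.2
```

```bash
python3 st.py
```

```text
yaw 117.04354777268075 rad/tan mm 89.58306160299503 -20.35155019026938 F rad,tan,z 2.599945286760235 -9.37875205353112 4.391941934700994 15.75
```

Call:
{"api": "step_arm", "payload": {"plan": [{"dx": 0.0047,"dy": 0.024,"dz": 0,"rx": 0,"ry": 0,"rz": 0.0167,"claw": 1}]}}

```text
time_s: 15.85
ee_pos: [0.49, 0.2081, 0.0532]
eef_rot: [-3.139, -0.001, 2.017]
force: [-12.8, -0.7, 5.9]
grip_width: 0.0005
grip_force: 6.2
```

```bash
python3 st.py
```

```text
yaw 115.54156979598363 rad/tan mm 89.62474431248972 -20.387300138390305 F rad,tan,z 4.92765374005205 -11.885351370275679 5.915539610241951 15.85
```

Call:
{"api": "step_arm", "payload": {"plan": [{"dx": 0.001,"dy": 0.005,"dz": 0,"rx": 0,"ry": 0,"rz": 0.0035,"claw": 1}]}}

```text
time_s: 15.95
ee_pos: [0.4903, 0.2084, 0.0532]
eef_rot: [-3.138, -0.001, 2.011]
force: [-12.7, -1.1, 6.6]
grip_width: 0.0006
grip_force: 5.9
```

```bash
python3 st.py
```

```text
yaw 115.24057513750901 rad/tan mm 89.64926178067385 -20.46030024308787 F rad,tan,z 4.380522923654131 -11.957805131336311 6.610184956435123 15.95
```

Now a small back-off to see whether the lever holds on its own.

Call:
{"api": "step_arm", "payload": {"plan": [{"dx": -0.003,"dy": -0.016,"dz": 0,"rx": 0,"ry": 0,"rz": -0.0111,"claw": 1},{"dx": 0,"dy": 0,"dz": 0,"rx": 0,"ry": 0,"rz": 0,"claw": 1}]}}

```text
time_s: 16.15
ee_pos: [0.4895, 0.2074, 0.0533]
eef_rot: [-3.14, -0.0, 2.03]
force: [-6.9, -0.7, 3.1]
grip_width: 0.0005
grip_force: 3.1
```

```bash
python3 st.py
```

```text
yaw 116.32189515039052 rad/tan mm 89.55623830587838 -19.89391588995221 F rad,tan,z 2.4497446490838173 -6.481982786413625 3.081464380451283 16.15
```

Call:
{"api": "step_arm", "payload": {"plan": [{"dx": -0.006,"dy": -0.032,"dz": 0,"rx": 0,"ry": 0,"rz": -0.0222,"claw": 1},{"dx": 0,"dy": 0,"dz": 0,"rx": 0,"ry": 0,"rz": 0,"claw": 1}]}}

```text
time_s: 16.35
ee_pos: [0.4876, 0.2055, 0.0535]
eef_rot: [3.141, 0.0, 2.065]
force: [-0.6, -0.7, -0.0]
grip_width: 0.0005
grip_force: 0.0
```

```bash
python3 st.py
```

```text
yaw 118.324795981087 rad/tan mm 89.30259811730869 -19.297651467977744 F rad,tan,z -0.33787927406778234 -0.8963076435924208 -0.022225741710400093 16.35
```

Call:
{"api": "step_arm", "payload": {"plan": [{"dx": 0.006,"dy": 0.032,"dz": 0,"rx": 0,"ry": 0,"rz": 0.0222,"claw": 1},{"dx": 0.002,"dy": 0.01,"dz": 0,"rx": 0,"ry": 0,"rz": 0.007,"claw": 1},{"dx": 0,"dy": 0,"dz": 0,"rx": 0,"ry": 0,"rz": 0,"claw": 1}]}}

```text
time_s: 16.65
ee_pos: [0.4902, 0.2079, 0.0533]
eef_rot: [-3.139, -0.0, 2.017]
force: [-6.7, -3.1, 4.4]
grip_width: 0.0002
grip_force: 4.2
```

```bash
python3 st.py
```

```text
yaw 115.59300059445032 rad/tan mm 89.34279863324132 -20.181031088973423 F rad,tan,z 0.13409596920915243 -7.408478113682806 4.358846786614304 16.65
```

Call:
{"api": "step_arm", "payload": {"plan": [{"dx": 0.001,"dy": 0.006,"dz": 0,"rx": 0,"ry": 0,"rz": 0.004,"claw": 1},{"dx": 0,"dy": 0,"dz": 0,"rx": 0,"ry": 0,"rz": 0,"claw": 1}]}}

```text
time_s: 16.85
ee_pos: [0.4904, 0.2081, 0.0533]
eef_rot: [-3.139, -0.0, 2.011]
force: [-9.0, -3.8, 6.3]
grip_width: 0.0004
grip_force: 5.2
```

```bash
python3 st.py
```

```text
yaw 115.24580219627605 rad/tan mm 89.35096457246529 -20.402970747659623 F rad,tan,z 0.37119101255658155 -9.73546337715597 6.261742490243264 16.85
```

Call:
{"api": "step_arm", "payload": {"plan": [{"dx": 0.0006,"dy": 0.003,"dz": 0,"rx": 0,"ry": 0,"rz": 0.002,"claw": 1},{"dx": 0,"dy": 0,"dz": 0,"rx": 0,"ry": 0,"rz": 0,"claw": 1}]}}

```text
time_s: 17.05
ee_pos: [0.4906, 0.2083, 0.0533]
eef_rot: [-3.139, -0.0, 2.008]
force: [-10.4, -4.3, 5.4]
grip_width: 0.0003
grip_force: 5.6
```

```bash
python3 st.py
```

```text
yaw 115.07242799137762 rad/tan mm 89.36118991023126 -20.49678990891146 F rad,tan,z 0.492059126208075 -11.301659413240273 5.423246339541061 17.05
```

Call:
{"api": "step_arm", "payload": {"plan": [{"dx": 0.0006,"dy": 0.003,"dz": 0,"rx": 0,"ry": 0,"rz": 0.002,"claw": 1}]}}

```text
time_s: 17.15
ee_pos: [0.4907, 0.2084, 0.0532]
eef_rot: [-3.138, -0.0, 2.005]
force: [-11.6, -4.5, 8.1]
grip_width: 0.0005
grip_force: 6.2
```

```bash
python3 st.py
```

```text
yaw 114.89744434558745 rad/tan mm 89.36891119679977 -20.596968372490483 F rad,tan,z 0.8269741472933619 -12.396180619671794 8.146417605083103 17.15
```

Force now rises linearly with almost no motion, so the lever is locked. Backing off, lifting clear and checking.

Call:
{"api": "step_arm", "payload": {"plan": [{"dx": 0,"dy": -0.03,"dz": 0,"rx": 0,"ry": 0,"rz": 0,"claw": 1},{"dx": 0,"dy": -0.1,"dz": 0,"rx": 0,"ry": 0,"rz": 0,"claw": 1},{"dx": 0,"dy": 0,"dz": -0.4,"rx": 0,"ry": 0,"rz": 0,"claw": 1},{"dx": 0,"dy": 0,"dz": -0.4,"rx": 0,"ry": 0,"rz": 0,"claw": 1},{"dx": 0,"dy": 0,"dz": -0.4,"rx": 0,"ry": 0,"rz": 0,"claw": 1},{"dx": 0.45,"dy": -0.1,"dz": 0,"rx": 0,"ry": 0,"rz": 0,"claw": 1},{"dx": 0.45,"dy": -0.1,"dz": 0,"rx": 0,"ry": 0,"rz": 0,"claw": 1},{"dx": 0.45,"dy": -0.1,"dz": 0,"rx": 0,"ry": 0,"rz": 0,"claw": 1},{"dx": 0.45,"dy": -0.1,"dz": 0,"rx": 0,"ry": 0,"rz": 0,"claw": 1},{"dx": 0,"dy": 0,"dz": 0,"rx": 0,"ry": 0,"rz": 0,"claw": 1}]}}

```text
time_s: 18.15
ee_pos: [0.3647, 0.3525, 0.1736]
eef_rot: [3.141, -0.001, 2.011]
force: [0.4, 0.3, -0.5]
grip_width: 0.0005
grip_force: 0.0
```

Run:
```python
from h import *
o=telemetry.get_obs();print(o['ee_pos'],o['force'])
c=viewer.camera('top');q=ortho(c,.01,.45,.63,-.01,.23,.0003);cv2.imwrite('pics/o7.png',q[:,:800,::-1])
A=ortho(c,.01,.5,.62,.02,.22,.0003).mean(2); B=cv2.imread('pics/o4top.png').mean(2)
X=.62-np.arange(A.shape[0])*.0003
for i in range(0,400,1):
    if X[i] in X[100:167:8]: print(round(X[i],4),(A[i,505:560:4]).round().astype(int))
# near lower edge x along bar
for y in (.205,.195,.185,.115,.105,.095,.085,.075):
    j=int((.22-y)/.0003); r=A[:,j-6:j+6].mean(1); i=np.argmin(abs(X-.575)); k=i+np.argmax(r[i:]>165); print(y,round(X[k],4),end=' | ')
```

```text
[0.36467049 0.35250545 0.17358986] [ 0.40189089  0.26402227 -0.54949841]
0.59 [102 102 101 101 102 105 111 131 155 183 203 217 220 219]
0.5876 [103 103 103 104 104 108 116 138 162 193 216 228 230 230]
0.5852 [105 105 105 105 105 110 118 142 170 202 224 234 234 234]
0.5828 [105 105 105 105 106 111 121 147 176 206 224 235 234 235]
0.5804 [106 106 105 105 105 114 128 155 184 212 226 234 234 234]
0.578 [106 105 105 105 105 116 132 162 191 217 227 233 232 233]
0.5756 [106 105 105 106 106 117 133 163 192 217 226 233 232 232]
0.5732 [105 106 105 106 107 118 132 162 190 216 226 233 233 233]
0.5708 [104 104 103 105 105 115 129 159 187 214 227 234 233 234]
0.205 0.5669 | 0.195 0.5666 | 0.185 0.5666 | 0.115 0.5645 | 0.105 0.5642 | 0.095 0.5642 | 0.085 0.5639 | 0.075 0.5639 |
```

View pics/o7.png

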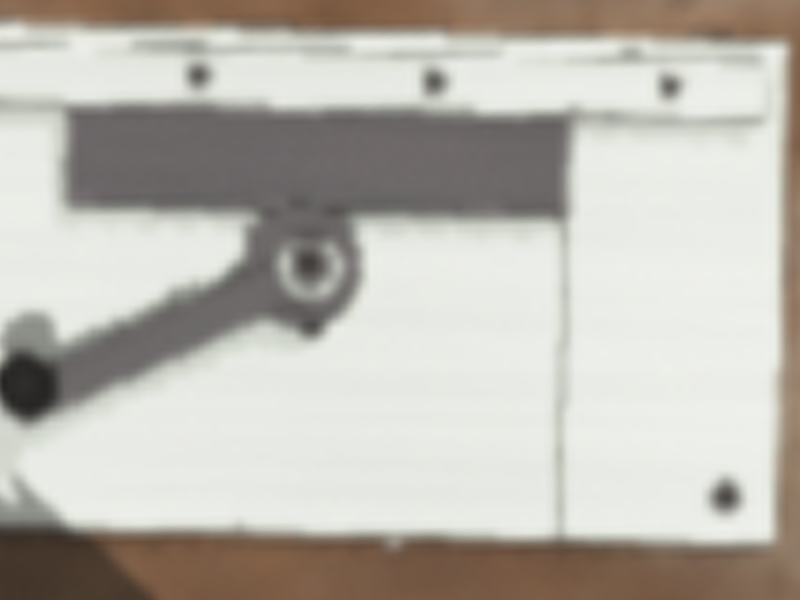

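The final view shows the bar end at (567,165) directly over the line at (565,220-540). The bar is parallel to the fence and the cam is against it, with the lever held at (28,383).

```bash
python3 -c "
from station import hand_in
print(hand_in())"
```

```text
the job is handed in; nothing more can be done
None
```

The job is handed in: the bar sits flush on the fence with its end on the scribed line to within about 0.5 mm by camera. The cam lever held when I backed off, after a push of about 12.4 N.

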